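Charge the paste mill with three grinding balls and set its lever

ROBOT

A 7-joint arm with a two-finger parallel gripper is mounted at the origin on a cart in front of the work surface, level with it; the furniture and walls round the work are solid. World frame = base frame: x ahead of the robot, y to its left, z up, the work surface at z = 0. Lengths are in m, angles in rad, forces in N, time in s.
With the tool pointing down it reaches from about 0.425 to 0.925 m from the base axis. Payload 6.8 kg.
Tool frame: the origin (TCP) lies midway between the tips of the shut fingers; the grasp point (between the pads) lies 19 mm behind it (manip.grasp_offset is the distance from the TCP to the grasp point, in m); z points along the fingers, y is the line along which they close (so a half turn about z gives the same grasp; the last joint's range is limited). The gripper opens to 88 mm and grips with 3 to 60 N. Pads are 20 mm wide; open, the fingers measure 115 mm over their backs; the gripper's body (75 mm by 178 mm) begins 61 mm behind the grasp point.
Start: joints at [1.173, 0.477, 0.022, 1.555, -0.011, 1.109, -0.083], TCP at [0.193, -0.647, 0.223] pointing down, gripper open.
Joint ranges: [-2.96, 2.96], [-0.34, 2.1], [-1.41, 1.46], [0.24, 2.44], [-1.37, 4.51], [0.17, 1.92], [-2.96, 2.96]. Speed limits (rad/s): [2.39, 2.39, 3.14, 3.14, 3.14, 3.14, 3.14].

INTERFACE

Orientations are given as a unit quaternion [x, y, z, w].
In Python, from rig import manip gives the robot as it stands. The module is installed in compiled form; this text tells all that it offers.
- The arm moves only by the tool step_arm, never from a script. Its argument "targets" is a list of rows, each a list of 7 numbers: the shift along the tool's x, y, z normalised to -1 to 1, where 1 is 0.03 m, then the turn, a rotation vector about the tool's x, y, z normalised to -1 to 1, where 1 is 0.1 rad, then the opening, from -1 (shut) to 1 (fully open). A call has 1 to 20 rows; each row shifts and turns the commanded pose from where the row before left it, along the tool's axes as they then stand; what a row does not reach is not made up. A row lasts 1/12 s, in which the tool goes at most 41.7 mm and 7.16 degrees, less where a joint would pass 70% of its speed; a pose out of reach is approached as far as the arm can. A call with a number of a shift or a turn outside -1 to 1 is refused whole. A call with a gripper value outside its range is refused whole. The fingers move at their own pace and stop on an object; "newtons" is the grip in N (left out, the last holds). Time passes only in rows, so rows that do not move let the fingers close. It gives the time, the measured TCP pose, the force, the opening and the grip force at its end, in the units of the state.
- manip.get_state(): the state, without advancing time (a new reading comes with each control period).
- manip.grab_frame(name): name is "side" or "top" or "wrist"; returns the picture (400x640x3 uint8, red, green, blue); there is no depth.
- manip.get_calibration(name): a dict with "camera_matrix" (3x3 intrinsics, pixels), "k1" (the pictures are not rectified: a ray, as slopes to the right and down, at radius r is drawn at 1 + k1 r^2 times it, then the intrinsics apply), "world_to_cam" (4x4, takes a point from world to camera coordinates); the wrist camera has in their place "tool_from_camera" (4x4, takes a point from camera to tool coordinates, whose origin is the TCP and whose axes are the flange's). Camera axes: x right, y down, z forward; pixel columns grow to the right and rows downward; lengths in m; the calibration is good to about 2 mm. A picture is of the moment at which its call begins: read the wrist's pose just before it. get_calibration takes no time and is no camera call.
- manip.finish_job(): hands the job in; it is judged then, once.
The state is a dict: "clock": time; "joints": joint angles; "dq": joint speeds; "joint_torque": joint torques, N m; "tcp_pos": TCP position; "tcp_rot": TCP orientation; "contact_force": force on the tool from outside, world axes, zero at the start; "ft_torque": the same for the moment, N m; "grip_width": finger opening in m; "grip_force": force on a finger pad.
Only numpy, scipy, OpenCV 4.12 (cv2) and the standard library are available. Lean on these libraries where they do the work, as an engineer would, in place of code of your own. Each camera call takes 0.05 s, during which the arm holds its last target. There are 200 camera calls.

TASK

Pick up the steel boat by its blue handle and tip it gradually over the nut-paste mill's steel hopper until exactly three grinding balls have dropped in, then stand it back upright in the middle of its cork mat with the other two still in it. Then guide the mill's lever through its zigzag gate from the red end all the way to the green end and let go. Do not knock about the other things on the worktop.

Things in the scene. Friction and masses are not known exactly. Their poses are not given: they have to be found in the camera images.
- boat_grip (a point): centre of the blue handle block (24 mm along x, 30 mm along y, 46 mm tall) on the arch over the steel tipping boat, 84 mm above the boat's foot; the arch's flat top is 23 mm below this point. Axes: x along the boat toward its open spout, z up when upright
- boat_lip (a point): middle of the boat's lip at the open spout; in the frame of boat_grip 92 mm along +x and 74 mm below. As the spout is tipped down (a turn about +y) the balls leave their pockets and roll over it one at a time, ball 1 first: at about 0.25 rad of tilt from level, then 0.44, 0.62, 0.80 and 0.98 (friction and slip can shift these by some hundredths)
- mat_top (a point): centre of the top face of the fixed cork mat, 190 mm (x) by 140 mm (y), 6 mm thick, on which the boat stands at first with its spout roughly along the mat's +x
- boat: loose steel trough, 188 mm long, 41 mm wide, about 0.3 kg, with five ceramic grinding balls in single file, each in a pocket of the stepped floor whose ramp toward the spout is steeper the farther back it lies; the -x end is closed. Origin at the centre of its underside, axes as boat_grip; two rubber cross feet, 64 mm wide, 60 mm fore and aft of the origin
- hopper_mouth (a point): centre of the round mouth of the mill's steel hopper, at rim height (125 mm above the worktop); inside radius 64 mm at the rim, 70 mm deep, open at the top. Axes as the mill's
- mill: white nut-paste ball mill, fixed, 170 mm (x) by 290 mm (y), body 50 mm tall; origin under its centre. Steel hopper on its +y half, grey lever gate on its -y half (top at 64 mm). The slot: from the near end (red dot) 30 mm along +x, 40 mm sideways along -y, 35 mm along +x to the far end (green dot); about 3 mm of play each side, corners cannot be cut
- lever_knob (a point): centre of the lever's black, red-topped knob (upright cylinder 28 mm across, 38 mm tall), 112 mm above the worktop. The lever stays upright, slides along the gate with 1 to 3 N, stays where it is left and cannot be lifted out (foot held under the gate plate). In the mill's frame it starts at x -35 to -27, y -55 mm; sideways leg at x -5; far end at x 30, y -95
- ball_1_center (a point): centre of ceramic ball 1 (hard, smooth, ivory white, 32 mm across, 65 g or 0.64 N each); they lie in single file in the boat, ball 1 nearest the spout, ball 5 nearest the closed end
- ball_2_center (a point): centre of ceramic ball 2 (hard, smooth, ivory white, 32 mm across, 65 g or 0.64 N each); they lie in single file in the boat, ball 1 nearest the spout, ball 5 nearest the closed end
- ball_3_center (a point): centre of ceramic ball 3 (hard, smooth, ivory white, 32 mm across, 65 g or 0.64 N each); they lie in single file in the boat, ball 1 nearest the spout, ball 5 nearest the closed end
- ball_4_center (a point): centre of ceramic ball 4 (hard, smooth, ivory white, 32 mm across, 65 g or 0.64 N each); they lie in single file in the boat, ball 1 nearest the spout, ball 5 nearest the closed end
- ball_5_center (a point): centre of ceramic ball 5 (hard, smooth, ivory white, 32 mm across, 65 g or 0.64 N each); they lie in single file in the boat, ball 1 nearest the spout, ball 5 nearest the closed end
- kitchen_timer: white wind-up kitchen timer, 68 mm, 56 mm tall; a bystander, loose; origin at the centre of its underside
- flour_shaker: metal flour shaker, 69 mm, 106 mm tall; a bystander, loose; origin at the centre of its underside
- masking_tape: roll of masking tape, 82 mm, 24 mm tall; a bystander, loose; origin at the centre of its underside
- dessert_cup_03: paper cup of custard, 59 mm, 45 mm tall; a bystander, loose; origin at the centre of its underside
- ring_cutter_0: steel ring cutter, 71 mm, 36 mm tall; a bystander, loose; origin at the centre of its underside
Things that resemble listed ones, but are neither listed nor needed, are in the scene too. Leave any purple look-alike of the part that bears lever_knob alone.

How it is judged:
By the outcome, as a careful person would: the job done as asked, in the order asked, and still so for the second after the job is handed in, with the robot touching nothing.
It also fails if it takes over 72 s, if anything falls off the work surface, if the arm or the gripper's body presses on something with over 40 N, if the wrist force passes 120 N, or if a joint passes its speed limit or range.

## Working session

There is one attempt and no reset: what is moved stays moved. The work goes in short steps, Python scripts to look and compute and a tool call to move; the robot and the scene stay as the last step left them, time stands still between calls to the robot, and variables do not carry over. Pictures are saved under pics/ and viewed, at most 10 in all, crops included, and the job is handed in when it is done.

Besides the shell and the picture viewer there is one more tool, called after "Request:" as a command line: name --pt "numbers of a row" for each row, then --argument value for the rest. step_arm: Moves the arm, as the interface text tells. Scaled input: -1 to 1 covers 0.03 m each way for a shift and 0.1 rad each way for a turn. Its arguments: {"type":"object","properties":{"targets":{"type":"array","items":{"type":"array","items":{"type":"number","minimum":-1,"maximum":1}}},"newtons":{"type":"number"}},"required":["targets"]}

```bash
mkdir -p pics
cat > h.py <<'E'
import numpy as np, cv2
from scipy.spatial.transform import Rotation as R
from rig import manip
def pix(name,P):
    c=manip.get_calibration(name);K=np.array(c["camera_matrix"]);T=np.array(c["world_to_cam"])
    p=T[:3,:3]@np.array(P,float)+T[:3,3];s=p[:2]/p[2];s=s*(1+c["k1"]*(s@s));return K[:2,:2]@s+K[:2,2]
def ray(name,uv,st=None):
    c=manip.get_calibration(name);K=np.array(c["camera_matrix"])
    d=np.linalg.solve(K[:2,:2],np.array(uv,float)-K[:2,2]);s=d.copy()
    for _ in range(30): s=d/(1+c["k1"]*(s@s))
    v=np.array([*s,1.])
    if name=="wrist":
        T=np.array(c["tool_from_camera"]);Rt=R.from_quat(st["tcp_rot"]).as_matrix()
        return Rt@T[:3,3]+np.array(st["tcp_pos"]),Rt@T[:3,:3]@v
    T=np.array(c["world_to_cam"]);return -T[:3,:3].T@T[:3,3],T[:3,:3].T@v
def atz(name,uv,z,st=None):
    o,d=ray(name,uv,st);return o+d*(z-o[2])/d[2]
def save(n,im,crop=None,f=1):
    if crop: x0,y0,x1,y1=crop;im=im[y0:y1,x0:x1]
    im=cv2.resize(im,None,fx=f,fy=f,interpolation=cv2.INTER_CUBIC);cv2.imwrite(f"pics/{n}.png",im[:,:,::-1])
E
python3 - <<'E'
from h import *
np.set_printoptions(precision=4,suppress=True)
for n in ("top","side"):
    im=manip.grab_frame(n);np.save(n+".npy",im);save(n+"0",im,f=1.25)
    o,d=ray(n,(320,200));print(n,o,d)
s=manip.get_state();print(s);print(R.from_quat(s["tcp_rot"]).as_matrix(),manip.grasp_offset)
print(manip.get_calibration("wrist"))
E
```

```text
top [0.3986 0.0276 1.2397] [ 0.1697  0.0018 -0.9855]
side [ 0.3352 -0.914   0.935 ] [ 0.1734  0.7419 -0.6477]
{'clock': 0.1, 'joints': array([ 1.1729,  0.4777,  0.0223,  1.5563, -0.0115,  1.1093, -0.0831]), 'dq': array([ 0.0007, -0.0027,  0.0009, -0.0011, -0.0006, -0.0001,  0.0007]), 'joint_torque': array([  0.0056, -58.4087,   1.5407, -27.3313,  -0.0541,   0.0131,
         0.0001]), 'tcp_pos': array([ 0.1928, -0.6463,  0.2218]), 'tcp_rot': array([ 0.9895,  0.1444, -0.0002, -0.0008]), 'contact_force': array([-0.3932,  0.4114, -0.1885]), 'ft_torque': array([0.0199, 0.0249, 0.0323]), 'grip_force': 0.0, 'grip_width': 0.08781469861850247}
[[ 0.9583  0.2858 -0.0006]
 [ 0.2858 -0.9583  0.0015]
 [-0.0001 -0.0016 -1.    ]] 0.0187
{'camera_matrix': array([[293.3663,   0.    , 317.1434],
       [  0.    , 293.3663, 199.615 ],
       [  0.    ,   0.    ,   1.    ]]), 'k1': -0.028774204610579904, 'tool_from_camera': array([[ 0.0001, -0.969 , -0.2469,  0.0669],
       [ 1.    ,  0.0004, -0.0013, -0.0013],
       [ 0.0014, -0.2469,  0.969 , -0.1623],
       [ 0.    ,  0.    ,  0.    ,  1.    ]])}
```

View pics/top0.png

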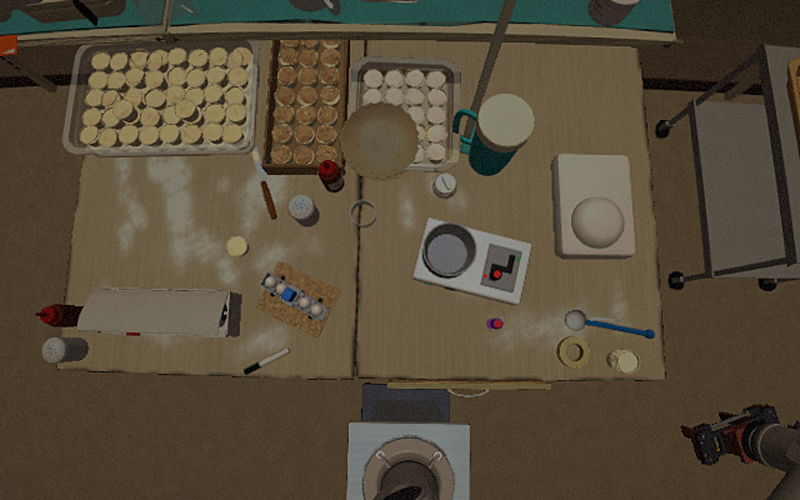

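View pics/side0.png

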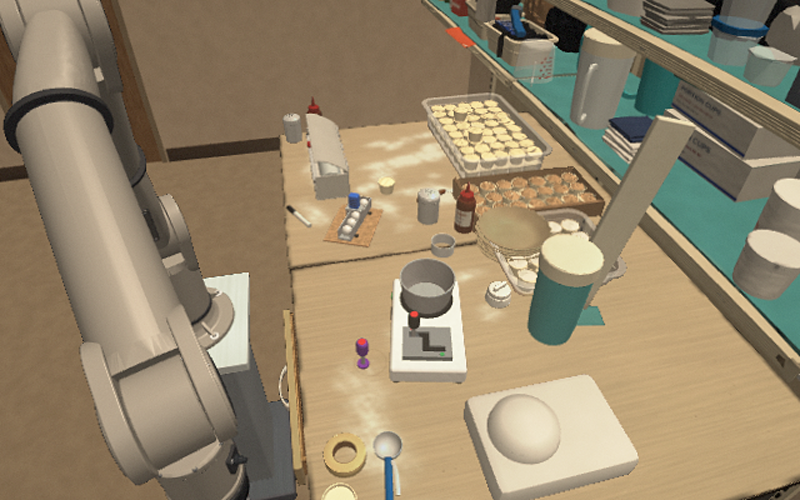

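The top view shows the boat on its cork mat at about (298,298), the mill with its hopper at (448,249) and its black, red-topped knob at (497,274). The purple look-alike stands alone at (495,323), off the mill. The knob on the mill's gate fits the description. I'll confirm it in an enlarged crop, together with the boat.

Run:
```python
from h import *
t=np.load("top.npy")
def c(im,x0,y0,w,h,f): return cv2.resize(im[y0:y0+h,x0:x0+w],None,fx=f,fy=f,interpolation=cv2.INTER_CUBIC)
a=c(t,200,200,80,75,5);b=c(t,325,170,105,78,4)[:,:400]; b=c(t,327,170,100,75,4)
s=np.load("side.npy")
d=c(s,255,145,60,56,5);e=c(s,300,200,90,110,2.5)
W=np.zeros((600,800,3),np.uint8)
W[:375//1,:400]=a;W[:300,400:800]=b
W[320:600,400:700]=d
W[375:600,0:225]=e[:225]
cv2.imwrite("pics/c1.png",np.clip(W[:,:,::-1].astype(float)*1.5,0,255).astype(np.uint8))
```

```text
(no output)
```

View pics/c1.png

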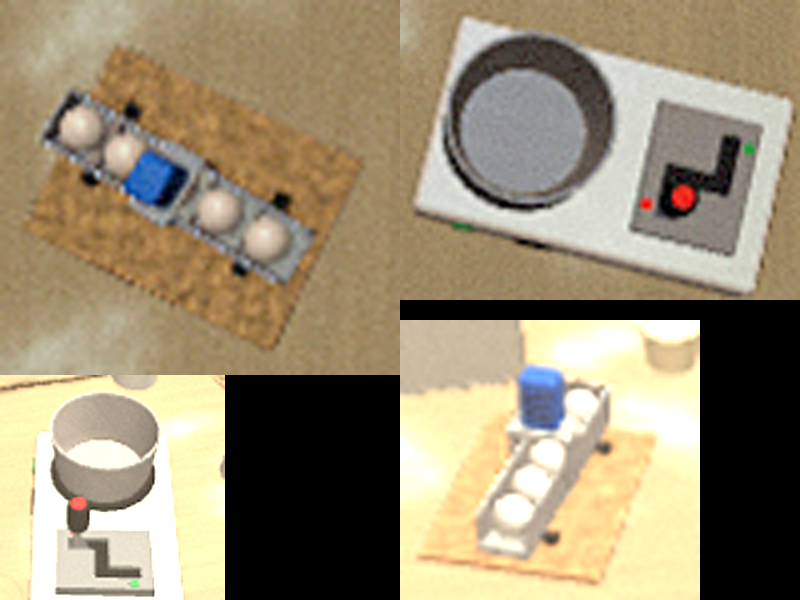

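Confirmed. The red-topped knob sits at the red end of the mill's gate (crop 683,197), green dot at the far end (748,150). In the boat crop the handle is at (157,176), the spout end is lower right at (290,262), and the feet dots are at (132,110), (92,178), (282,201) and (240,268).

Run:
```python
from h import *
np.set_printoptions(precision=4,suppress=True)
A=lambda x,y:((x+.5)/5-.5+200,(y+.5)/5-.5+200)
B=lambda x,y:((x-400+.5)/4-.5+327,(y+.5)/4-.5+170)
D=lambda x,y:((x-400+.5)/5-.5+255,(y-320+.5)/5-.5+145)
m=[atz("top",A(*p),.006)[:2] for p in [(118,45),(362,163),(272,348),(28,228)]]
print("mat",np.mean(m,0),np.linalg.norm(m[1]-m[0]),np.linalg.norm(m[2]-m[1]),[np.degrees(np.arctan2(*(q-p)[::-1])) for p,q in ((m[0],m[1]),(m[3],m[2]))])
f=[atz("top",A(*p),.012)[:2] for p in [(132,110),(92,178),(282,201),(240,268)]]
d=(f[2]+f[3]-f[0]-f[1]);print("boat",np.mean(f,0),np.degrees(np.arctan2(d[1],d[0])),np.linalg.norm(d)/2)
print("handle top",atz("top",A(157,176),.113))
print("handle side",atz("side",D(541,378),.113))
print("knob",atz("top",B(683,197),.131))
c=[atz("top",B(*p),.05)[:2] for p in [(462,15),(792,100),(752,293),(415,210)]]
print("mill",np.mean(c,0),[np.linalg.norm(c[i]-c[(i+1)%4]) for i in range(4)],[np.degrees(np.arctan2(*(q-p)[::-1])) for p,q in ((c[1],c[0]),(c[2],c[3]),(c[3],c[0]))])
print("hopper",atz("top",B(530,121),.125))
g=[atz("top",B(*p),.064)[:2] for p in [(662,99),(763,125),(733,254),(631,229)]]
print("gate",np.mean(g,0),[np.degrees(np.arctan2(*(q-p)[::-1])) for p,q in ((g[1],g[0]),(g[2],g[3]),(g[3],g[0]))])
print("dots",atz("top",B(646,204),.064),atz("top",B(748,150),.064))
```

```text
mat [0.4746 0.3039] 0.18789229182265718 0.13673172957954313 [np.float64(-114.60035541867929), np.float64(-114.37769253442168)]
boat [0.4782 0.3082] -119.60826036527908 0.11968608039199484
handle top [0.4794 0.3037 0.113 ]
handle side [0.4756 0.3009 0.113 ]
knob [ 0.5342 -0.208   0.131 ]
mill [ 0.5795 -0.1617] [np.float64(0.2836433369570445), np.float64(0.1648273952953477), np.float64(0.2826633569837514), np.float64(0.1686778758603356)] [np.float64(76.07295244601819), np.float64(76.85059590704266), np.float64(-12.934896758300857)]
hopper [ 0.5926 -0.0915  0.125 ]
gate [ 0.5595 -0.2344] [np.float64(76.14776845648049), np.float64(76.88065682113175), np.float64(-14.134083188725151)]
dots [ 0.5363 -0.192   0.064 ] [ 0.5818 -0.2765  0.064 ]
```

Request:
step_arm --pt "0.4 0 -0.5 0 0 -0.2 1" --pt "0.8 -0.1 -0.5 0 0 -0.4 1" --pt "1 -0.1 -0.5 0 0 -0.47 1" --pt "1 -0.1 -0.5 0 0 -0.47 1" --pt "1 -0.1 -0.5 0 0 -0.47 1" --pt "1 -0.1 -0.5 0 0 -0.47 1" --pt "1 -0.1 -0.5 0 0 -0.47 1" --pt "1 -0.1 -0.4 0 0 -0.47 1" --pt "1 -0.1 0 0 0 -0.47 1" --pt "1 -0.1 0 0 0 -0.47 1" --pt "1 -0.1 0 0 0 -0.48 1" --pt "1 -0.1 0 0 0 -0.48 1" --pt "1 -0.1 0 0 0 -0.48 1" --pt "1 -0.1 0 0 0 -0.48 1" --pt "1 -0.1 0 0 0 -0.48 1" --pt "1 -0.1 0 0 0 -0.48 1" --pt "1 -0.1 0 0 0 -0.48 1" --pt "1 -0.1 0 0 0 -0.48 1" --pt "1 -0.1 0 0 0 -0.48 1" --pt "1 -0.1 0 0 0 -0.48 1"

```text
clock: 1.77
tcp_pos: [0.5734, -0.2359, 0.3391]
tcp_rot: [0.823, 0.568, -0.0, -0.0]
contact_force: [0.0, -0.1, 0.4]
grip_width: 0.0876
grip_force: 0.0
```

Run:
```python
from h import *
np.set_printoptions(precision=4,suppress=True)
s=manip.get_state();print(s["clock"],s["joints"],s["tcp_pos"],s["tcp_rot"])
im=manip.grab_frame("wrist");save("w1",im)
for n,p,z in (("timer",(444,183),.056),("pitcher",(503,118),.2),("ring",(363,212),.036),("shaker",(300,203),.106),("cup",(236,245),.045),("pen",(266,361),.01),("bowl",(380,140),.1)): print(n,atz("top",(p[0]/1.25,p[1]/1.25),z))
for n,p,z in (("pitcherside",(573,255),.2),("handle",(460,120),.1)): print(n,atz("side",(p[0]/1.25,p[1]/1.25),z))
```

```text
1.7667 [ 0.5512  0.3278 -0.3452  1.5234  0.1129  1.3109 -0.1688] [ 0.5734 -0.2359  0.3391] [ 0.823   0.568  -0.0002 -0.0003]
timer [ 0.7876 -0.0864  0.056 ]
pitcher [ 0.9092 -0.218   0.2   ]
ring [0.709  0.1318 0.036 ]
shaker [0.7129 0.2888 0.106 ]
cup [0.6117 0.4703 0.045 ]
pen [0.3065 0.3812 0.01  ]
bowl [0.8896 0.0869 0.1   ]
pitcherside [ 0.9177 -0.1735  0.2   ]
handle [0.954 0.746 0.1  ]
```

Request:
step_arm --pt "1 -0.1 0 0 0 -0.48 1" --pt "1 -0.1 0 0 0 -0.48 1" --pt "1 -0.1 0 0 0 -0.48 1" --pt "1 -0.1 0 0 0 -0.49 1" --pt "1 -0.1 0 0 0 -0.49 1" --pt "1 -0.1 0 0 0 -0.49 1" --pt "1 -0.1 0 0 0 -0.5 1" --pt "1 -0.1 0 0 0 -0.5 1" --pt "1 -0.1 0 0 0 -0.5 1" --pt "1 -0.1 0 0 0 -0.5 1" --pt "1 -0.1 0 0 0 -0.5 1" --pt "1 -0.1 0 0 0 -0.5 1" --pt "1 -0.1 0 0 0 -0.5 1" --pt "1 -0.1 0 0 0 -0.51 1" --pt "1 -0.1 0 0 0 -0.51 1" --pt "1 -0.1 0 0 0 -0.51 1" --pt "1 -0.1 0 0 0 -0.51 1" --pt "1 0 0 0 0 -0.51 1" --pt "0.6 0 0 0 0 -0.5 1" --pt "0.2 0 0 0 0 -0.5 1"

```text
clock: 3.48
tcp_pos: [0.4812, 0.3063, 0.3397]
tcp_rot: [0.449, 0.893, 0.0, -0.001]
contact_force: [-0.6, -0.1, 0.2]
grip_width: 0.0878
grip_force: 0.0
```

Request:
step_arm --pt "0 0 0 0 0 -1 1" --pt "0 0 0 0 0 -1 1" --pt "0 0 0 0 0 -1 1" --pt "0 0 0 0 0 -1 1" --pt "0 0 0 0 0 0 1" --pt "0 0 0 0 0 0 1"

```text
clock: 3.98
tcp_pos: [0.4839, 0.3026, 0.3393]
tcp_rot: [0.268, 0.963, -0.0, -0.0]
contact_force: [-0.3, -0.7, -1.7]
grip_width: 0.0878
grip_force: 0.0
```

Run:
```python
from h import *
np.set_printoptions(precision=4,suppress=True)
s=manip.get_state();print(s["clock"],s["joints"],s["tcp_pos"],s["tcp_rot"],s["contact_force"])
import pickle;pickle.dump({k:np.array(v) for k,v in s.items()},open("w2.pkl","wb"))
im=manip.grab_frame("wrist");save("w2",im,f=1.25)
```

```text
3.9833 [-0.0124  0.3186 -0.8307  1.6146  0.2413  1.316   0.1481] [0.4839 0.3026 0.3393] [ 0.2683  0.9633 -0.0002 -0.0002] [-0.3394 -0.6992 -1.675 ]
```

View pics/w2.png

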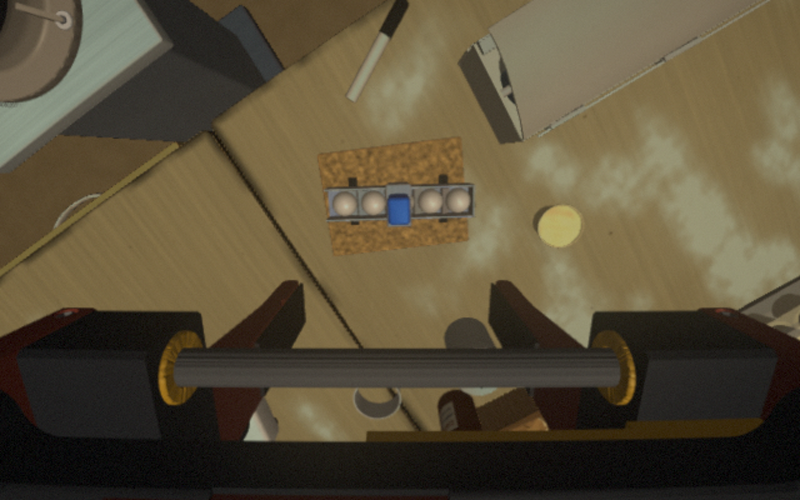

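The wrist view shows the boat with its spout to the left (329,204) and closed end at (472,200). The blue handle is at (399,211) and the mat's corners are at (319,154), (461,138), (469,241) and (332,254).

```bash
cat >> h.py <<'E'
def wpix(P,st):
    c=manip.get_calibration("wrist");K=np.array(c["camera_matrix"]);T=np.array(c["tool_from_camera"])
    p=R.from_quat(st["tcp_rot"]).as_matrix().T@(np.array(P)-st["tcp_pos"]);p=T[:3,:3].T@(p-T[:3,3])
    s=p[:2]/p[2];return K[:2,:2]@(s*(1+c["k1"]*(s@s)))+K[:2,2]
E
python3 - <<'E'
from h import *
import pickle
from scipy.optimize import least_squares
np.set_printoptions(precision=4,suppress=True)
st=pickle.load(open("w2.pkl","rb"))
q=lambda x,y:((x+.5)/1.25-.5,(y+.5)/1.25-.5)
w=lambda p,z:atz("wrist",q(*p),z,st)[:2]
m=[w(p,.006) for p in [(319,154),(461,138),(469,241),(332,254)]]
ang=lambda v:np.degrees(np.arctan2(v[1],v[0]))
print("mat",np.mean(m,0),np.linalg.norm(m[1]-m[0]),np.linalg.norm(m[2]-m[1]),ang(m[0]-m[1]),ang(m[3]-m[2]))
f=[w(p,.012) for p in [(352,182),(354,221),(443,180),(444,217)]]
d=f[0]+f[1]-f[2]-f[3];print("boat",np.mean(f,0),ang(d),np.linalg.norm(d)/2)
im=cv2.imread("pics/w2.png")[:,:,::-1]
hsv=cv2.cvtColor(np.ascontiguousarray(im),cv2.COLOR_RGB2HSV)
mk=cv2.inRange(hsv,(105,140,60),(130,255,255));mk[:150]=0;mk[260:]=0
ys,xs=np.nonzero(mk[:,350:450]);xs=xs+350;bb=[xs.min(),ys.min(),xs.max(),ys.max()];print(bb,len(xs))
a=np.arctan2(d[1],d[0])
def box(c,a):
    cs=[np.array([c[0],c[1],.09])+R.from_euler('z',a).as_matrix()@np.array([i*.012,j*.015,k*.023]) for i in(-1,1) for j in (-1,1) for k in (-1,1)]
    P=np.array([wpix(x,st) for x in cs]);P=(P+.5)*1.25-.5;return np.r_[P.min(0),P.max(0)]
r=least_squares(lambda c:box(c,a)-bb,[.478,.305],diff_step=1e-3);print("grip",r.x,r.fun)
b=[wpix(x,st) for x in [(.478,.305,.113)]];print(b)
Rt=R.from_quat(st["tcp_rot"]).as_matrix();print("tool y az",ang(Rt[:2,1]))
E
```

```text
mat [0.472  0.3089] 0.18651264174733062 0.13829649777937567 -114.92261240402576 -115.55023975630155
boat [0.4757 0.3116] -119.21514967775302 0.12073271681573076
[np.int64(389), np.int64(198), np.int64(408), np.int64(223)] 497
grip [0.477  0.3107] [-2.1738 -4.1203  2.2155  3.8807]
[array([315.5705, 172.8859])]
tool y az 58.87418123287106
```

Request:
step_arm --pt "0.16 0.05 0.6 0 0 -0.16 1" --pt "0.16 0.04 1 0 0 -0.16 1" --pt "0 0 1 0 0 0 1" --pt "0 0 1 0 0 0 1" --pt "0 0 1 0 0 0 1" --pt "0 0 1 0 0 0 1" --pt "0 0 0.9 0 0 0 1" --pt "0 0 0.5 0 0 0 1" --pt "0 0 0 0 0 0 1" --pt "0 0 0 0 0 0 1"

```text
clock: 4.87
tcp_pos: [0.4765, 0.3103, 0.1294]
tcp_rot: [0.252, 0.968, -0.0, -0.0]
contact_force: [0.1, 0.5, 0.4]
grip_width: 0.0876
grip_force: 0.0
```

Run:
```python
from h import *
np.set_printoptions(precision=4,suppress=True)
s=manip.get_state();print(s["joints"],s["tcp_pos"],s["tcp_rot"],s["contact_force"])
im=manip.grab_frame("side");W=cv2.resize(im[125:225,235:335],None,fx=4,fy=4,interpolation=cv2.INTER_CUBIC)
t=manip.grab_frame("top");V=cv2.resize(t[185:285,190:290],None,fx=4,fy=4,interpolation=cv2.INTER_CUBIC)
cv2.imwrite("pics/g1.png",np.hstack([W,V])[:,:,::-1])
```

```text
[-0.1115  0.5205 -0.7512  1.8598  0.4353  0.9339 -0.0012] [0.4765 0.3103 0.1294] [ 0.2519  0.9678 -0.0005 -0.0005] [0.0799 0.5409 0.3902]
```

View pics/g1.png

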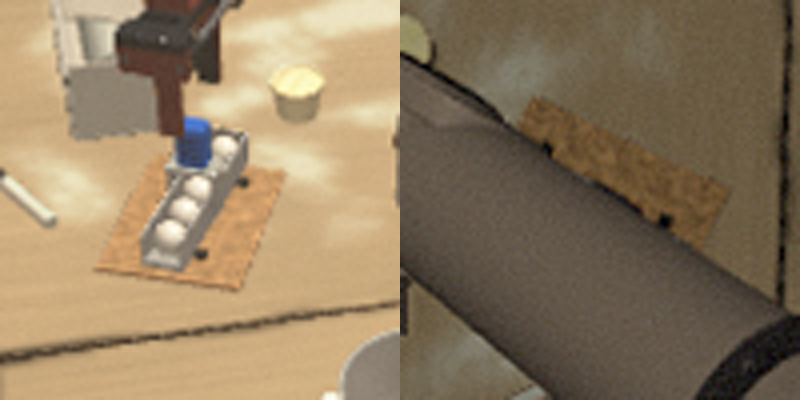

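The side crop shows the open fingers straddling the blue handle (195,143), in line with the boat. I'll lower the last 56 mm and close.

Request:
step_arm --pt "0 0 0.7 0 0 0 1" --pt "0 0 0.7 0 0 0 1" --pt "0 0 0.45 0 0 0 1" --pt "0 0 0 0 0 0 1" --pt "0 0 0 0 0 0 -1" --pt "0 0 0 0 0 0 -1" --pt "0 0 0 0 0 0 -1" --pt "0 0 0 0 0 0 -1" --pt "0 0 0 0 0 0 -1" --pt "0 0 0 0 0 0 -1" --pt "0 0 0 0 0 0 -1" --pt "0 0 0 0 0 0 -1" --newtons 45

```text
clock: 5.97
tcp_pos: [0.4767, 0.3104, 0.0742]
tcp_rot: [0.251, 0.968, 0.0, 0.0]
contact_force: [0.2, 0.4, 0.4]
grip_width: 0.0378
grip_force: 0.0
```

Run:
```python
from h import *
np.set_printoptions(precision=4,suppress=True)
s=manip.get_state();print(s["joints"],s["tcp_pos"],s["tcp_rot"],s["contact_force"],s["grip_force"],s["grip_width"])
```

```text
[-0.1507  0.5911 -0.7046  1.8968  0.5067  0.8391 -0.0576] [0.4767 0.3104 0.0742] [0.2512 0.9679 0.     0.0001] [0.2364 0.4127 0.386 ] 0.0 0.037782142713560445
```

Request:
step_arm --pt "0 0 0 0 0 0 -1" --pt "0 0 0 0 0 0 -1" --pt "0 0 0 0 0 0 -1" --pt "0 0 0 0 0 0 -1" --pt "0 0 0 0 0 0 -1" --pt "0 0 0 0 0 0 -1"

```text
clock: 6.47
tcp_pos: [0.4765, 0.31, 0.0741]
tcp_rot: [0.251, 0.968, -0.0, -0.0]
contact_force: [-2.2, -2.9, 3.2]
grip_width: 0.0243
grip_force: 45.0
```

Request:
step_arm --pt "0 0 -0.1 0 0 0 -1" --pt "0 0 -0.2 0 0 0 -1" --pt "0 0 -0.3 0 0 0 -1" --pt "0 0 -0.4 0 0 0 -1" --pt "0 0 -0.5 0 0 0 -1" --pt "0 0 -0.6 0 0 0 -1" --pt "0 0 -0.7 0 0 0 -1" --pt "0 0 -0.7 0 0 0 -1" --pt "0 0 -0.6 0 0 0 -1" --pt "0 0 -0.5 0 0 0 -1" --pt "0 0 -0.3 0 0 0 -1" --pt "0 0 -0.1 0 0 0 -1" --pt "0 0 0 0 0 0 -1"

```text
clock: 7.55
tcp_pos: [0.4769, 0.3107, 0.225]
tcp_rot: [0.251, 0.968, 0.0, 0.001]
contact_force: [-0.2, 0.6, -6.2]
grip_width: 0.0239
grip_force: 45.0
```

```bash
cat > kin.py <<'E'
from h import *
import itertools
from scipy.optimize import least_squares
s=manip.get_state()
D=[([1.1729,.4777,.0223,1.5563,-.0115,1.1093,-.0831],[.1928,-.6463,.2218],[.9895,.1444,-.0002,-.0008]),
([.5512,.3278,-.3452,1.5234,.1129,1.3109,-.1688],[.5734,-.2359,.3391],[.823,.568,-.0002,-.0003]),
([-.0124,.3186,-.8307,1.6146,.2413,1.316,.1481],[.4839,.3026,.3393],[.2683,.9633,-.0002,-.0002]),
([-.1115,.5205,-.7512,1.8598,.4353,.9339,-.0012],[.4765,.3103,.1294],[.2519,.9678,-.0005,-.0005]),
([-.1507,.5911,-.7046,1.8968,.5067,.8391,-.0576],[.4767,.3104,.0742],[.2512,.9679,0,.0001])]
rz=lambda a:R.from_euler('z',a).as_matrix();ry=lambda a:R.from_euler('y',a).as_matrix()
def fk(q,p,sg):
    h,L1,L2,L3,a0,a7,e1,e2,e3=p
    M=rz(a0+sg[0]*q[0]);P=np.array([0,0,h]);M=M@ry(q[1]);M=M@rz(sg[1]*q[2]);P=P+M@[e1,0,L1]
    M=M@ry(q[3]);M=M@rz(sg[2]*q[4]);P=P+M@[e2,0,L2];M=M@ry(q[5]);M=M@rz(sg[3]*q[6]+a7);P=P+M@[0,0,L3]
    return P,M
def res(p,sg):
    o=[]
    for q,x,r in D:
        P,M=fk(q,p,sg);o+=list((P-x)*10)+list((R.from_matrix(M).inv()*R.from_quat(r)).as_rotvec())
    return np.r_[o,.02*np.array(p[6:])]
def fit():
    best=None
    for sg in itertools.product((-1,1),repeat=4):
        for a7 in (0,1.57,3.14,-1.57):
            r=least_squares(res,[.3,.4,.4,.2,-.1,a7,0,0,0],args=(sg,))
            if best is None or r.cost<best[0].cost: best=(r,sg)
    return best
E
python3 - <<'E'
from kin import *
np.set_printoptions(precision=4,suppress=True)
print(s["clock"],s["joints"],s["tcp_pos"],s["tcp_rot"],s["contact_force"])
r,sg=fit();print(r.cost,sg,r.x);print(np.abs(r.fun).max())
E
```

```text
7.55 [-0.056   0.4123 -0.8107  1.7704  0.3325  1.1003  0.0853] [0.4769 0.3107 0.225 ] [0.2511 0.968  0.0004 0.0006] [-0.1536  0.6094 -6.1693]
0.002921563958253658 (-1, -1, -1, -1) [-2.7039  0.5547  0.5073 -2.6343 -0.0915  1.4793 -0.0478 -0.0017  0.    ]
0.03755244524498935
```

```bash
cat > ik.py <<'E'
from kin import *
np.set_printoptions(precision=3,suppress=True)
r,sg=fit();p=r.x.copy();d=p[0]-p[3]
lo=np.array([-2.96,-.34,-1.41,.24,-1.37,.17,-2.96]);hi=np.array([2.96,2.1,1.46,2.44,4.51,1.92,2.96]);m=(lo+hi)/2;w=(hi-lo)/2
H=np.array([.5926,-.0915])
for L3 in (.25,.32):
    p[3]=L3;p[0]=d+L3
    for deg in range(-240,120,20):
        ps=np.radians(deg);u=np.array([np.cos(ps),np.sin(ps),0]);v=np.array([-u[1],u[0],0])
        q=np.array(s["joints"]);out=[]
        for th in (0,.25,.5,.75):
            Rb=R.from_rotvec(v*th)*R.from_euler('z',ps);B=Rb.as_matrix()
            lip=np.r_[H-.02*u[:2],.15];g=lip-B@[.092,0,-.074]
            M=np.c_[-B[:,1],-B[:,0],-B[:,2]];P=g+M[:,2]*.0187
            def f(x):
                a,b=fk(x,p,sg);return np.r_[(a-P)*20,(R.from_matrix(b.T@M)).as_rotvec()*5,.03*((x-m)/w)**4,np.maximum(np.abs(x-m)/w-.97,0)*50]
            best=min((least_squares(f,x0) for x0 in (q,m,np.array([.1,.5,.3,1.6,0,1,q[6]+1.]))),key=lambda z:z.cost);q=best.x
            e=np.abs(best.fun[:6]).max();out.append((round(e,2),round(float((1-np.abs(q-m)/w).min()),2)))
        print(L3,deg,out,q)
E
python3 ik.py
```

```text
0.25 -240 [(np.float64(0.0), 0.56), (np.float64(0.0), 0.59), (np.float64(0.0), 0.57), (np.float64(0.0), 0.46)] [-0.621  0.348  0.636  1.885  0.708  0.666 -1.606]
0.25 -220 [(np.float64(0.0), 0.57), (np.float64(0.0), 0.61), (np.float64(0.0), 0.56), (np.float64(0.0), 0.45)] [ 0.378  0.274 -0.525  1.948  1.147  0.652 -1.64 ]
0.25 -200 [(np.float64(0.0), 0.57), (np.float64(0.0), 0.59), (np.float64(0.0), 0.51), (np.float64(0.0), 0.33)] [ 0.745  0.305 -0.878  1.984  1.173  0.458 -1.333]
0.25 -180 [(np.float64(0.0), 0.57), (np.float64(0.0), 0.56), (np.float64(0.0), 0.44), (np.float64(0.0), 0.18)] [ 1.002  0.394 -1.129  1.987  0.938  0.323 -0.759]
0.25 -160 [(np.float64(0.0), 0.57), (np.float64(0.0), 0.53), (np.float64(0.0), 0.47), (np.float64(0.0), 0.23)] [ 0.721  0.287 -0.654  1.956 -0.62   0.374  1.008]
0.25 -140 [(np.float64(0.0), 0.56), (np.float64(0.0), 0.5), (np.float64(0.0), 0.41), (np.float64(0.0), 0.28)] [ 0.918  0.4   -0.879  1.894 -0.535  0.575  1.246]
0.25 -120 [(np.float64(0.0), 0.56), (np.float64(0.0), 0.48), (np.float64(0.0), 0.39), (np.float64(0.0), 0.3)] [ 0.897  0.47  -0.8
[... 3999 characters left out ...]
, 0.03)] [ 0.499  0.793 -0.965  1.465  0.611  1.895  2.877]
0.32 40 [(np.float64(1.12), 0.02), (np.float64(1.04), 0.02), (np.float64(0.0), 0.26), (np.float64(0.0), 0.26)] [-0.642  0.78   0.92   1.471  0.033  1.57  -2.205]
0.32 60 [(np.float64(0.0), 0.42), (np.float64(0.0), 0.38), (np.float64(0.0), 0.33), (np.float64(0.0), 0.3)] [-0.71   0.688  0.861  1.577  0.201  1.358 -2.07 ]
0.32 80 [(np.float64(0.0), 0.48), (np.float64(0.0), 0.46), (np.float64(0.0), 0.4), (np.float64(0.0), 0.34)] [-0.764  0.582  0.809  1.7    0.372  1.135 -1.95 ]
0.32 100 [(np.float64(0.0), 0.54), (np.float64(0.0), 0.53), (np.float64(0.0), 0.48), (np.float64(0.0), 0.38)] [-0.787  0.466  0.757  1.828  0.55   0.908 -1.835]
```

Request:
step_arm --pt "-0.09 -0.05 0 0 0 0 -1" --pt "-0.17 -0.1 0 0 0 0 -1" --pt "-0.28 -0.18 0 0 0 0 -1" --pt "-0.4 -0.25 0 0 0 0 -1" --pt "-0.51 -0.32 0 0 0 0 -1" --pt "-0.6 -0.37 0 0 0 0 -1" --pt "-0.68 -0.42 0 0 0 0 -1" --pt "-0.68 -0.42 0 0 0 0 -1" --pt "-0.68 -0.42 0 0 0 0 -1" --pt "-0.68 -0.42 0 0 0 0 -1" --pt "-0.68 -0.42 0 0 0 0 -1" --pt "-0.68 -0.42 0 0 0 0 -1" --pt "-0.68 -0.42 0.05 0 0 0 -1" --pt "-0.62 -0.39 0.05 0 0 0 -1" --pt "-0.57 -0.35 0.05 0 0 0 -1" --pt "-0.51 -0.32 0.05 0 0 0 -1" --pt "-0.45 -0.28 0.05 0 0 0 -1" --pt "-0.34 -0.21 0.05 0 0 0 -1" --pt "-0.26 -0.16 0.03 0 0 0 -1" --pt "-0.17 -0.1 0 0 0 0 -1"

```text
clock: 9.22
tcp_pos: [0.6441, 0.0093, 0.2135]
tcp_rot: [0.252, 0.968, -0.0, -0.0]
contact_force: [-0.1, 0.2, -6.1]
grip_width: 0.0237
grip_force: 45.0
```

Request:
step_arm --pt "-0.07 -0.04 0 0 0 0 -1" --pt "0 0 0 0 0 0 -1" --pt "0 0 0 0 0 0 -1" --pt "0 0 0 0 0 0 -1"

```text
clock: 9.55
tcp_pos: [0.6449, 0.0099, 0.2145]
tcp_rot: [0.25, 0.968, 0.0, -0.0]
contact_force: [0.2, 0.3, -5.9]
grip_width: 0.0237
grip_force: 45.0
```

Run:
```python
from h import *
np.set_printoptions(precision=4,suppress=True)
s=manip.get_state();print(s["joints"],s["tcp_pos"],s["tcp_rot"],s["contact_force"],s["grip_force"],s["grip_width"])
def c(im,x0,y0,w,h,f): return cv2.resize(im[y0:y0+h,x0:x0+w],None,fx=f,fy=f,interpolation=cv2.INTER_CUBIC)
t=manip.grab_frame("side");a=c(t,280,130,140,180,2.8)
w=manip.grab_frame("wrist");b=c(w,150,0,320,400,1.25)
cv2.imwrite("pics/p1.png",np.hstack([a[:500],b[:500]])[:,:,::-1])
M=R.from_quat(s["tcp_rot"]).as_matrix();lip=np.array(s["tcp_pos"])+M@[0,-.092,-.0187+.074];print("lip",lip)
```

```text
[ 0.3809  0.5266 -0.6981  1.6034  0.3622  1.1448  0.6627] [0.6449 0.0099 0.2145] [ 0.2504  0.9681  0.0002 -0.    ] [ 0.1849  0.3127 -5.8963] 44.99327838420868 0.023679571467990004
lip [ 0.6003 -0.0705  0.1592]
```

View pics/p1.png

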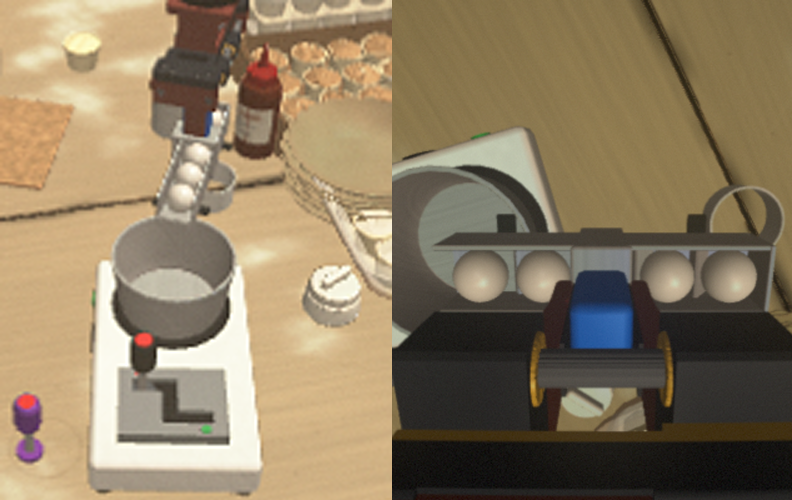

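The side crop shows the lip at (175,215), over the far-left part of the hopper mouth (centre 173,252), which agrees with the computed position. All five balls are in the boat. I'll start tipping about the lip.

Request:
step_arm --pt "0 -0.03 -0.05 -0.15 0 0 -1" --pt "0 -0.055 -0.092 -0.3 0 0 -1" --pt "0 -0.055 -0.092 -0.3 0 0 -1" --pt "0 -0.055 -0.092 -0.3 0 0 -1" --pt "0 -0.055 -0.092 -0.3 0 0 -1" --pt "0 -0.055 -0.092 -0.3 0 0 -1" --pt "0 -0.03 0 -0.16 0 0 -1" --pt "0 -0.03 0 -0.16 0 0 -1" --pt "0 -0.03 0 -0.16 0 0 -1" --pt "0 -0.03 0 -0.16 0 0 -1" --pt "0 -0.03 0 -0.16 0 0 -1" --pt "0 -0.03 0 -0.16 0 0 -1" --pt "0 -0.03 0 -0.16 0 0 -1" --pt "0 -0.03 0 -0.16 0 0 -1" --pt "0 -0.03 0 -0.16 0 0 -1" --pt "0 0 0 0 0 0 -1" --pt "0 0 0 0 0 0 -1" --pt "0 0 0 0 0 0 -1" --pt "0 0 0 0 0 0 -1" --pt "0 0 0 0 0 0 -1"

```text
clock: 11.32
tcp_pos: [0.6366, -0.0067, 0.2273]
tcp_rot: [0.248, 0.956, 0.149, 0.039]
contact_force: [0.6, -0.1, -5.1]
grip_width: 0.0238
grip_force: 45.0
```

```bash
cat > look.py <<'E'
from h import *
import sys
np.set_printoptions(precision=4,suppress=True)
s=manip.get_state();M=R.from_quat(s["tcp_rot"]).as_matrix()
print(s["joints"],s["contact_force"],"tilt",np.arccos(-M[2,2]),"lip",np.array(s["tcp_pos"])+M@[0,-.092,.0553])
def c(im,x0,y0,w,h,f): return cv2.resize(im[y0:y0+h,x0:x0+w],None,fx=f,fy=f,interpolation=cv2.INTER_CUBIC)
a=c(manip.grab_frame("side"),300,140,100,120,4);b=c(manip.grab_frame("wrist"),150,160,320,140,1.25)
W=np.zeros((480,800,3),np.uint8);W[:,:400]=a;W[:175,400:]=b
cv2.imwrite(f"pics/{sys.argv[1]}.png",W[:,:,::-1])
E
python3 look.py t1
```

```text
[ 0.6856  0.4855 -0.8438  1.7229  0.1239  0.9103  0.9303] [ 0.6087 -0.1114 -5.1488] tilt 0.3091589331818102 lip [ 0.6022 -0.0686  0.1466]
```

View pics/t1.png

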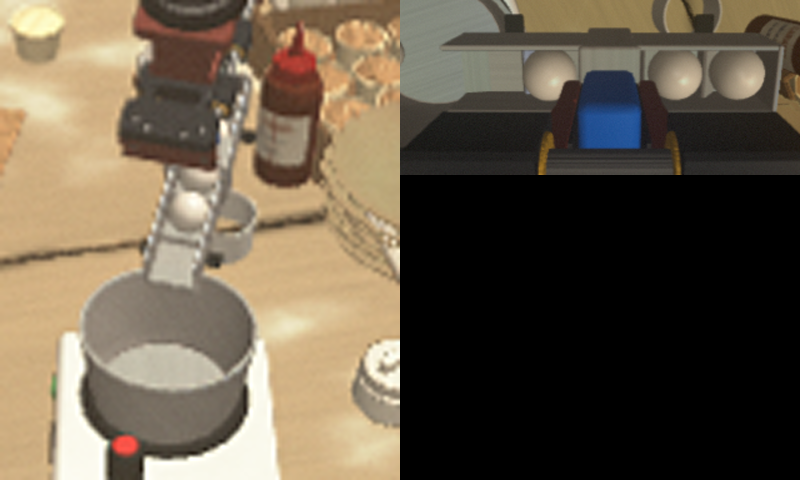

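Ball 1 has left. The wrist crop's front pocket is empty, and balls 2 (550,75), 4 (675,75) and 5 (737,75) are visible, with ball 3 under the arch. Its force drop of 0.7 N fits one ball. I'll check numerically, without another picture, that it's in the hopper.

```bash
cat > cnt.py <<'E'
from h import *
def ascii(name,x0,y0,w,h,st):
    im=manip.grab_frame(name).astype(int);b=np.load(name+".npy").astype(int)
    d=np.abs(im-b).sum(2)[y0:y0+h:st,x0:x0+w:st];v=im.sum(2)[y0:y0+h:st,x0:x0+w:st]//3
    for r,q in zip(d,v): print("".join("%3d"%min(k,999)+("*" if e>60 else " ") for e,k in zip(r,q)))
ascii("top",336,176,48,48,2)
E
python3 cnt.py
```

```text
24* 24* 24*  0* 24* 74* 44* 49* 37* 40* 30* 14* 14* 24* 15* 25* 29* 74  41* 46* 49* 57*106  95 
 11* 27* 17*  8* 23* 35* 59* 26* 40* 37* 36* 21* 15* 22* 34* 44* 38* 63* 49* 43* 45* 30* 96  91 
 45* 64* 10*  0*  0* 19* 63* 34* 39* 35  35  24  28  16  18  18* 37* 60* 44* 49* 46* 45* 94  90 
 20* 66  48* 12*  5* 24* 35* 61* 34  27  26  43  28   5*  9* 14* 49  49  50* 50* 51* 44* 91  87 
 90  63* 40* 59* 45*  0* 24  38  56  35  34  39  38  18* 17* 48  47  45  47  45* 47* 45* 86* 82*
120*129*108* 44* 67* 19   3*  0* 34  54  43  28  42  39  47  45  46  48  48  45  49* 50* 81* 84*
 79  96  88* 32* 12* 29  31  20* 11*  4* 36* 45* 44* 42* 37  42  38  49  48  46  43  44* 75* 80*
 87  70* 89* 83* 20  13* 17* 33* 33* 69* 22* 44* 51* 58* 40* 46* 55  47  54  46  47  49* 75* 76*
 36* 67* 94  98* 99* 57*  5* 16* 35* 58* 81* 44* 35* 48* 50* 47* 53* 47  48  43  49  49  62* 70*
 96  52* 28  90* 98*100  91  83  99  41* 45* 82  61* 20* 42* 42* 51* 48* 52  51  50  44  67* 66*
101   5* 14  32  56*106 101 100 104 108  86  49* 36* 26* 22* 45* 48* 45* 47  47  43  51  64  64*
106  21* 30  89  70* 25* 86 109 10
[... 525 characters left out ...]
9* 58  61  33* 44* 54*
148 127   0  90  86 103 104 102 102 102 105  98 100 104  82* 88 105 103  68  58  69  93* 32* 46*
147 159  58  58  75 100 107 104  99 100 105 100 103 104 104  86  83* 58  53  52 105 145  26* 41*
147 148 149  19  55  81  97 104 100 104 100 104 102 103 104 109  80  61  65 110 147 151  85* 40*
146 146 148 130   7  54  90  84  99 102 103 104 103 111  96  71  60  87 105 145 149 148 143  25*
147 146 144 152 149  23   4  80  81  92  77  77  77  47  63  89  89 125 156 151 147 145 153  56*
148 146 146 146 151 148  93  16  17  53  75  94  96  92  74  57 132 151 148 148 149 146 150 113*
134 144 146 150 146 150 148 149 120 105  76  54  75 119 129 155 151 153 152 146 153 148 149 160
```

A ball-sized bright blob sits inside the hopper at top pixel (369,207), so ball 1 is in. Next is ball 2.

Request:
step_arm --pt "0 -0.03 -0.045 -0.16 0 0 -1" --pt "0 -0.03 -0.045 -0.16 0 0 -1" --pt "0 -0.03 -0.045 -0.16 0 0 -1" --pt "0 -0.03 -0.045 -0.16 0 0 -1" --pt "0 -0.03 -0.045 -0.16 0 0 -1" --pt "0 -0.03 -0.045 -0.16 0 0 -1" --pt "0 -0.03 -0.045 -0.16 0 0 -1" --pt "0 -0.03 -0.045 -0.16 0 0 -1" --pt "0 -0.03 -0.045 -0.16 0 0 -1" --pt "0 -0.03 -0.045 -0.16 0 0 -1" --pt "0 -0.03 -0.045 -0.16 0 0 -1" --pt "0 -0.03 -0.045 -0.16 0 0 -1" --pt "0 -0.03 -0.045 -0.16 0 0 -1" --pt "0 0 0 0 0 0 -1" --pt "0 0 0 0 0 0 -1" --pt "0 0 0 0 0 0 -1" --pt "0 0 0 0 0 0 -1" --pt "0 0 0 0 0 0 -1" --pt "0 0 0 0 0 0 -1" --pt "0 0 0 0 0 0 -1"

```text
clock: 13.13
tcp_pos: [0.6279, -0.0223, 0.2387]
tcp_rot: [0.243, 0.936, 0.247, 0.064]
contact_force: [-0.0, -0.4, -4.3]
grip_width: 0.0239
grip_force: 45.0
```

```bash
python3 look.py t2; python3 cnt.py | tail -16
```

```text
[ 0.9248  0.5176 -0.9842  1.7867 -0.0508  0.8105  1.1531] [-0.0299 -0.3938 -4.341 ] tilt 0.5169485512032993 lip [ 0.6024 -0.0683  0.1451]
 48* 23* 69  93* 90* 91  92  98  66* 44* 82* 27*  5*  3* 16*  4* 14* 52  54  40  49  48  47* 43*
 97  83* 25  68* 91  94  95  97  63* 57* 44* 22* 27* 17* 21* 17* 16* 28* 68* 34  34  36  28* 35*
107  12* 27  39  31*100  95  94 101  52* 25* 16* 24* 28* 39* 16* 12* 20* 41  55  32  30* 23* 35*
107  25* 24  84  74* 31* 66*104 109 109  80  11* 18* 23* 50* 76* 42* 11*  8* 50  43  33  37* 36*
149  87  35  86 103  96  49* 37*102 100 104  97  75* 66* 59* 42* 97  51* 20* 15* 31  53  29* 36*
151  75  28  87 101 119 124 113  96  98 104 105 104 105 109  69* 46* 52* 28* 17* 36  28  22* 38*
155  30  82  79 119 144*140*119* 97 104 100 107 100 104 100 128* 85  54* 21* 20* 25* 37  25* 40*
155  46  86  75 123 138*142*124* 98 101  99 103 100 102  95 128* 60* 18* 26* 18* 27* 42  14* 75*
149  88  79  60  99 116 114  96  93 102 104 107 103 106  78*115 135*105  78  23*  6* 27* 13*140 
148 126   1  95  65  69* 71* 80 106 105 103 102 105 101  95  77* 96  93  68  62  64 110 123*149 
148 155  57  59  82  98 100 104  97 100 101 105 103 105 102  98  89  62  61  50 109 151 149 149 
149 150 145  15  55  83  96 104 100 102 100 104  99 100 106 112  80  62  60 115 148 148 148 146 
144 148 151 132   8  53  95  84 100 108 106 104 100 110  94  70  54  82  99 144 147 146 145 147 
145 148 143 148 143  22  13  86  87  92  83  76  75  58  65  88  87 125 153 149 146 145 147 146 
148 146 145 145 150 148  94  22   5  50  76  99  92  83  71  53 128 153 149 146 146 150 149 148 
132 144 147 152 147 147 152 151 116 104  78  56  75 117 122 153 150 148 146 148 148 148 147 147
```

Two bright blobs are now in the hopper, at top pixels (347,204) and (369,207), and weight is down another 0.8 N. Now ball 3, more slowly.

Request:
step_arm --pt "0 -0.03 -0.047 -0.16 0 0 -1" --pt "0 -0.03 -0.047 -0.16 0 0 -1" --pt "0 -0.03 -0.047 -0.16 0 0 -1" --pt "0 -0.03 -0.047 -0.16 0 0 -1" --pt "0 -0.022 -0.036 -0.12 0 0 -1" --pt "0 -0.022 -0.036 -0.12 0 0 -1" --pt "0 -0.022 -0.036 -0.12 0 0 -1" --pt "0 -0.022 -0.036 -0.12 0 0 -1" --pt "0 -0.022 -0.036 -0.12 0 0 -1" --pt "0 -0.022 -0.036 -0.12 0 0 -1" --pt "0 -0.022 -0.036 -0.12 0 0 -1" --pt "0 -0.022 -0.036 -0.12 0 0 -1" --pt "0 0 0 0 0 0 -1" --pt "0 0 0 0 0 0 -1" --pt "0 0 0 0 0 0 -1" --pt "0 0 0 0 0 0 -1" --pt "0 0 0 0 0 0 -1" --pt "0 0 0 0 0 0 -1" --pt "0 0 0 0 0 0 -1"

```text
clock: 14.87
tcp_pos: [0.6205, -0.0357, 0.2456]
tcp_rot: [0.237, 0.913, 0.321, 0.083]
contact_force: [-0.3, 0.7, -4.3]
grip_width: 0.0235
grip_force: 45.0
```

```bash
python3 look.py t3; python3 cnt.py | tail -18
```

```text
[ 1.1004  0.589  -1.0999  1.8266 -0.1586  0.7619  1.3144] [-0.3344  0.6709 -4.3007] tilt 0.6769054578844271 lip [ 0.6025 -0.0682  0.1448]
 62* 79* 89* 68  64* 26  22* 64* 77* 31* 18*  5* 19* 20* 28* 19  37  36  14*  3* 12* 17*  1*123 
 25* 43* 83* 90* 85* 87* 55* 48* 11*  6* 28* 23*  1* 23* 26* 24* 23  11   5*  7*  1* 11* 82* 72*
 71  43* 27* 96* 81* 81  94  80*  7*  5* 26* 20* 21* 19* 21* 41* 40* 52  36  23   1*  1* 92* 54*
 86 132  36  35  79  85* 93  95 100  29*  2* 15* 40* 52* 10* 25* 24* 34* 51  14*  5*  8* 86  27*
118  38*  8  31  41* 56*105  92 102 109 103  83  66* 44* 61* 54*  4* 11* 35  33   3*  1* 78  13*
122  39* 13  91  82  20* 52* 93 108 103 102 106 106  56* 42* 63* 25* 16* 23* 37   4*  5* 62* 32*
140  79  36  88 104 105  64* 31* 79*103  99 107 100  24* 60* 26* 28* 29*  0* 24* 16*  1* 27* 36*
154  77  33  79 126*142*139*112  83  96 102 100 103  98  15* 10* 15* 13* 49* 28*  2*  2* 13* 20*
154  29  75  76 123*145*142*112  92 102 102 105 104  98 110  89  10*  0* 38* 52  38  22*  2*  2*
154  39  83  63 106 118 120 101  88 104 102 106  99  94  92 121*137* 99  60* 46  48  29*  6*  5*
153  89  84  55  73* 78* 79* 73*121*137*134*103 104 104  76* 78* 81* 80* 79  40* 48  48*  8* 18*
148 130  11  92  94  93 101 101 128*148*138*123* 93 105 108  96  89 105  69  36* 39* 34* 17* 18*
146 156  59  50  75 100 104  84 116 132*128*111  95 106 101 103 111  81  64  54  99  56* 16*  8*
145 146 147  19  49  87  94  92  85 102  98  74*102 101 105 109  77  61  60 109 148 153 153  49*
147 145 153 134  17  51  93  87  84  77* 85  95 104 109  96  66  58  86 103 145 149 145 149 153 
148 145 148 150 147  19   3  83  83  89  80  79  73  53  67  91  90 124 154 149 146 147 144 147 
151 147 143 144 147 150  96  20   8  54  84  97  95  87  70  57 129 152 151 147 150 149 149 149 
131 143 145 149 148 146 151 152 118 104  79  54  71 119 130 155 149 149 149 151 149 146 145 149
```

Three blobs are now in the hopper: (347,205), (355,213) and (369,208). I'll tilt back to level, raising slightly.

Request:
step_arm --pt "0 0.037 0.04 0.2 0 0 -1" --pt "0 0.074 0.09 0.4 0 0 -1" --pt "0 0.074 0.09 0.4 0 0 -1" --pt "0 0.074 0.09 0.4 0 0 -1" --pt "0 0.074 0.09 0.4 0 0 -1" --pt "0 0.074 0.09 0.4 0 0 -1" --pt "0 0.074 0.09 0.4 0 0 -1" --pt "0 0.074 0.09 0.4 0 0 -1" --pt "0 0.074 0.09 0.4 0 0 -1" --pt "0 0.074 0.09 0.4 0 0 -1" --pt "0 0.074 0.09 0.4 0 0 -1" --pt "0 0.074 0.09 0.4 0 0 -1" --pt "0 0.074 0.09 0.4 0 0 -1" --pt "0 0.074 0.09 0.4 0 0 -1" --pt "0 0.074 0.09 0.4 0 0 -1" --pt "0 0.074 0.09 0.4 0 0 -1" --pt "0 0.074 0.09 0.4 0 0 -1" --pt "0 0.04 0.04 0.17 0 0 -1" --pt "0 0 0 0 0 0 -1" --pt "0 0 0 0 0 0 -1"

```text
clock: 16.68
tcp_pos: [0.645, 0.0089, 0.2165]
tcp_rot: [0.251, 0.968, 0.001, 0.0]
contact_force: [0.0, -0.6, -3.8]
grip_width: 0.0239
grip_force: 45.0
```

```bash
python3 look.py t4
python3 - <<'E'
from h import *
np.set_printoptions(precision=4,suppress=True)
s=manip.get_state();M=R.from_quat(s["tcp_rot"]).as_matrix();print(s["tcp_pos"],s["tcp_rot"],M)
E
```

```text
[ 0.3808  0.5238 -0.6951  1.6015  0.3581  1.147   0.6666] [ 0.022  -0.5815 -3.7723] tilt 0.0010650579657792134 lip [ 0.6003 -0.0714  0.1611]
[0.6449 0.0075 0.2165] [0.2517 0.9678 0.0002 0.0001] [[-0.8733  0.4872  0.0003]
 [ 0.4872  0.8733  0.0003]
 [-0.0002  0.0004 -1.    ]]
```

View pics/t4.png

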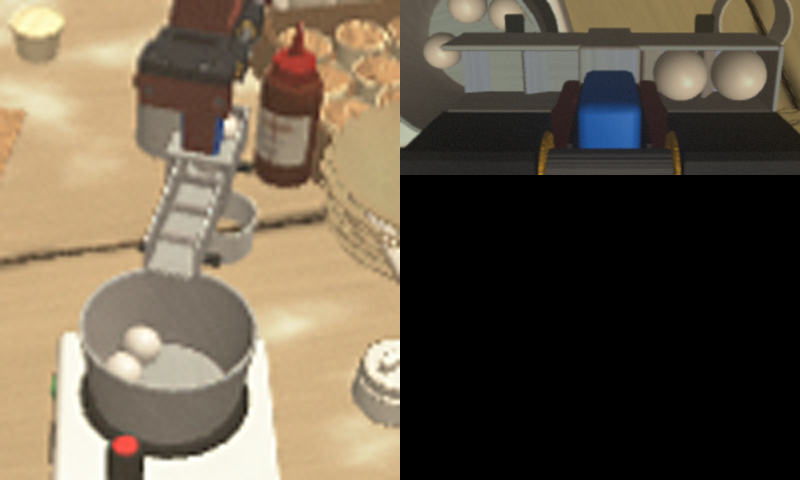

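The wrist crop shows two balls left in the boat (680,75) and (738,75), with three in the hopper (467,8), (510,12) and (441,50). I'll return to the mat.

Request:
step_arm --pt "0.09 0.05 0 0 0 0 -1" --pt "0.17 0.1 -0.05 0 0 0 -1" --pt "0.29 0.17 -0.05 0 0 0 -1" --pt "0.4 0.24 -0.05 0 0 0 -1" --pt "0.51 0.31 -0.05 0 0 0 -1" --pt "0.6 0.36 -0.05 0 0 0 -1" --pt "0.69 0.41 -0.05 0 0 0 -1" --pt "0.69 0.41 0 0 0 0 -1" --pt "0.69 0.41 0 0 0 0 -1" --pt "0.69 0.41 0 0 0 0 -1" --pt "0.69 0.41 0 0 0 0 -1" --pt "0.69 0.41 0 0 0 0 -1" --pt "0.69 0.41 0 0 0 0 -1" --pt "0.62 0.38 0 0 0 0 -1" --pt "0.57 0.34 0 0 0 0 -1" --pt "0.51 0.31 0 0 0 0 -1" --pt "0.45 0.27 0 0 0 0 -1" --pt "0.34 0.2 0 0 0 0 -1" --pt "0.26 0.15 0 0 0 0 -1" --pt "0.17 0.1 0 0 0 0 -1"

```text
clock: 18.45
tcp_pos: [0.4719, 0.3059, 0.2257]
tcp_rot: [0.25, 0.968, 0.0, 0.0]
contact_force: [1.1, 0.6, -4.3]
grip_width: 0.0241
grip_force: 45.0
```

Request:
step_arm --pt "0 0 0.2 0 0 -0.1 -1" --pt "0 0 0.4 0 0 -0.15 -1" --pt "0 0 0.5 0 0 -0.15 -1" --pt "0 0 0.6 0 0 -0.15 -1" --pt "0 0 0.6 0 0 -0.15 -1" --pt "0 0 0.6 0 0 0 -1" --pt "0 0 0.4 0 0 0 -1" --pt "0 0 0.2 0 0 0 -1" --pt "0 0 0 0 0 0 -1" --pt "0 0 0 0 0 0 -1"

```text
clock: 19.28
tcp_pos: [0.4734, 0.3045, 0.1205]
tcp_rot: [0.217, 0.976, 0.0, -0.0]
contact_force: [-0.1, 0.5, -4.8]
grip_width: 0.0235
grip_force: 45.0
```

Run:
```python
from h import *
np.set_printoptions(precision=4,suppress=True)
s=manip.get_state();M=R.from_quat(s["tcp_rot"]).as_matrix();print(s["tcp_pos"],M,s["contact_force"],s["joints"])
print("need (tool mm)",M.T@(np.array([.4729,.3065,.0755])-s["tcp_pos"])*1000,"y az",np.degrees(np.arctan2(M[1,1],M[0,1])))
```

```text
[0.4734 0.3045 0.1205] [[-0.9056  0.4242 -0.0001]
 [ 0.4242  0.9056  0.0001]
 [ 0.0002  0.     -1.    ]] [-0.0524  0.5105 -4.772 ] [-0.0978  0.5269 -0.7605  1.8804  0.4527  0.9143  0.0581]
need (tool mm) [ 1.2679  1.6211 44.9618] y az 64.89797372694078
```

Request:
step_arm --pt "0.02 0.03 0.3 0 0 0 -1" --pt "0.02 0.03 0.4 0 0 0 -1" --pt "0 0 0.3 0 0 0 -1" --pt "0 0 0.2 0 0 0 -1" --pt "0 0 0.1 0 0 0 -1" --pt "0 0 0.08 0 0 0 -1" --pt "0 0 0.06 0 0 0 -1" --pt "0 0 0 0 0 0 -1" --pt "0 0 0 0 0 0 -1"

```text
clock: 20.03
tcp_pos: [0.4729, 0.3068, 0.0775]
tcp_rot: [0.217, 0.976, 0.0, 0.0]
contact_force: [0.1, -0.1, -4.1]
grip_width: 0.0237
grip_force: 45.0
```

Request:
step_arm --pt "0 0 0.05 0 0 0 -1" --pt "0 0 0.05 0 0 0 -1" --pt "0 0 0.03 0 0 0 -1" --pt "0 0 0 0 0 0 -1" --pt "0 0 0 0 0 0 -1"

```text
clock: 20.45
tcp_pos: [0.473, 0.3068, 0.0741]
tcp_rot: [0.217, 0.976, 0.0, 0.0]
contact_force: [-1.3, -1.8, 4.8]
grip_width: 0.0238
grip_force: 45.0
```

Request:
step_arm --pt "0 0 0 0 0 0 0.2" --pt "0 0 0 0 0 0 0.2" --pt "0 0 0 0 0 0 0.2" --pt "0 0 0 0 0 0 0.2" --pt "0 0 0 0 0 0 0.2" --pt "0 0 0 0 0 0 0.2" --pt "0 0 0 0 0 0 0.2" --pt "0 0 0 0 0 0 0.2" --pt "0 0 -0.2 0 0 0 0.2" --pt "0 0 -0.5 0 0 0 0.2" --pt "0 0 -1 0 0 0 0.2" --pt "0 0 -1 0 0 0 0.2" --pt "0 0 -1 0 0 0 0.2" --pt "0 0 -1 0 0 0 0.2" --pt "0 0 -1 0 0 0 0.2" --pt "0 0 -1 0 0 0 0.2" --pt "0 0 -0.6 0 0 0 0.2" --pt "0 0 0 0 0 0 0.2"

```text
clock: 21.95
tcp_pos: [0.474, 0.3086, 0.2973]
tcp_rot: [0.217, 0.976, 0.003, 0.003]
contact_force: [-0.1, 0.5, -0.7]
grip_width: 0.0524
grip_force: 0.0
```

Run:
```python
from h import *
np.set_printoptions(precision=4,suppress=True)
s=manip.get_state();print(s["tcp_pos"],s["tcp_rot"],s["joints"],s["grip_width"],s["contact_force"])
import pickle;pickle.dump({k:np.array(v) for k,v in s.items()},open("w3.pkl","wb"))
w=manip.grab_frame("wrist");cv2.imwrite("w3full.png",w[:,:,::-1]);w=w[60:240,200:440]
cv2.imwrite("pics/w3.png",cv2.resize(w,None,fx=3,fy=3,interpolation=cv2.INTER_CUBIC)[:,:,::-1])
```

```text
[0.474  0.3086 0.2973] [0.217  0.9762 0.0026 0.0027] [-0.0085  0.3416 -0.8568  1.6918  0.2746  1.2259  0.2044] 0.05240207377738342 [-0.0818  0.528  -0.7111]
```

View pics/w3.png

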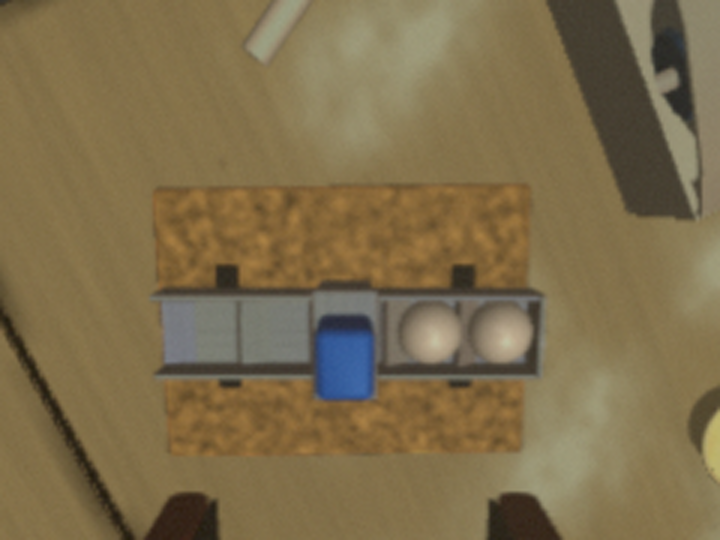

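The boat is upright with two balls at (430,332) and (501,332). Feet are at (227,275), (463,275), (230,383) and (460,383); mat corners at (153,187), (530,183), (523,452) and (168,455). I'll compute the offset from the mat's centre.

Run:
```python
from h import *
import pickle
np.set_printoptions(precision=4,suppress=True)
st=pickle.load(open("w3.pkl","rb"))
w=lambda p,z:atz("wrist",((p[0]+.5)/3-.5+200,(p[1]+.5)/3-.5+60),z,st)[:2]
ang=lambda v:np.degrees(np.arctan2(v[1],v[0]))
m=[w(p,.006) for p in [(153,187),(530,183),(523,452),(168,455)]];M=np.mean(m,0);a=np.radians(ang(m[0]-m[1]+m[3]-m[2]))
f=[w(p,.014) for p in [(227,275),(230,383),(463,275),(460,383)]];d=f[0]+f[1]-f[2]-f[3]
e=np.mean(f,0)-M
print("mat",M,np.degrees(a),"boat",np.mean(f,0),ang(d),"off in mat",e@[np.cos(a),np.sin(a)],e@[-np.sin(a),np.cos(a)])
print("lengths",np.linalg.norm(m[1]-m[0]),np.linalg.norm(m[2]-m[1]),"handle top",w((345,366),.113))
b=[w(p,.05) for p in [(155,334),(545,334)]];print("ends mid",np.mean(b,0))
# lever path in world
for n,q in (("knob top view",(.5342,-.208)),):
    for yaw in (-13.5,):
        Q=R.from_euler('z',yaw,degrees=True).as_matrix()[:2,:2]
        for o in ((.5795,-.162),):
            for p in ((-.031,-.055),(-.005,-.055),(-.005,-.095),(.030,-.095)): print(p,np.array(o)+Q@p)
            print("knob in mill",Q.T@(np.array(q)-o),"hopper in mill",Q.T@(np.array([.5926,-.0915])-o))
```

```text
mat [0.471  0.3086] -114.59155071304548 boat [0.4729 0.3085] -115.13928134842661 off in mat -0.0006890799944818653 0.0017345126676893514
lengths 0.18820357509974497 0.1402075161533346 handle top [0.4724 0.3088]
ends mid [0.4707 0.3123]
(-0.031, -0.055) [ 0.5365 -0.2082]
(-0.005, -0.055) [ 0.5618 -0.2143]
(-0.005, -0.095) [ 0.5525 -0.2532]
(0.03, -0.095) [ 0.5865 -0.2614]
knob in mill [-0.0333 -0.0553] hopper in mill [-0.0037  0.0716]
```

The boat is within 2 mm and 1° of the mat's centre and axis. Next is the lever: fingers closing along the mill's y, tool y azimuth 76.5°.

Request:
step_arm --pt "-0.19 -0.3 0 0 0 0 0.4" --pt "-0.37 -0.6 0 0 0 0 0.4" --pt "-0.56 -0.9 0 0 0 0 0.4" --pt "-0.62 -1 0 0 0 0 0.4" --pt "-0.62 -1 0 0 0 0 0.4" --pt "-0.62 -1 0 0 0 0 0.4" --pt "-0.62 -1 0 0 0 0 0.4" --pt "-0.62 -1 0 0 0 0 0.4" --pt "-0.62 -1 0 0 0 0 0.4" --pt "-0.62 -1 0 0 0 0 0.4" --pt "-0.62 -1 0 0 0 0 0.4" --pt "-0.62 -1 0 0 0 0 0.4" --pt "-0.62 -1 0 0 0 0 0.4" --pt "-0.62 -1 0 0 0 0 0.4" --pt "-0.56 -0.9 0 0 0 0 0.4" --pt "-0.37 -0.6 0 0 0 0 0.4" --pt "-0.27 -0.43 0 0 0 0 0.4" --pt "0 0 0.2 0 0 -1 0.4" --pt "0 0 0.5 0 0 -1 0.4" --pt "0 0 0.8 0 0 0 0.4"

```text
clock: 23.67
tcp_pos: [0.5343, -0.21, 0.2477]
tcp_rot: [0.116, 0.993, -0.0, 0.001]
contact_force: [0.8, 0.6, -0.1]
grip_width: 0.0614
grip_force: 0.0
```

Request:
step_arm --pt "0 0 0.8 0 0 0 0.4" --pt "0 0 0.5 0 0 0 0.4" --pt "0 0 0.2 0 0 0 0.4" --pt "0 0 0 0 0 0 0.4" --pt "0 0 0 0 0 0 0.4" --pt "0 0 0 0 0 0 0.4"

```text
clock: 24.17
tcp_pos: [0.5344, -0.2097, 0.2034]
tcp_rot: [0.118, 0.993, -0.0, 0.001]
contact_force: [0.1, 0.3, 0.3]
grip_width: 0.0612
grip_force: 0.0
```

Run:
```python
from h import *
np.set_printoptions(precision=4,suppress=True)
s=manip.get_state();print(s["tcp_pos"],s["tcp_rot"],s["joints"],s["grip_width"],s["contact_force"])
import pickle;pickle.dump({k:np.array(v) for k,v in s.items()},open("w4.pkl","wb"))
w=manip.grab_frame("wrist");np.save("w4.npy",w);w=w[100:300,190:450]
cv2.imwrite("pics/w4.png",cv2.resize(w,None,fx=3,fy=3,interpolation=cv2.INTER_CUBIC)[:,:,::-1])
for p in ((.535,-.208,.131),(.5365,-.208,.064)): print(wpix(p,s))
```

```text
[ 0.5344 -0.2097  0.2034] [ 0.1184  0.993  -0.0001  0.0008] [ 0.7594  0.4001 -0.6301  1.7901  0.2701  1.037   1.3617] 0.061240419207888024 [0.1469 0.2655 0.292 ]
[317.6726 209.3879]
[317.798  192.8449]
```

View pics/w4.png

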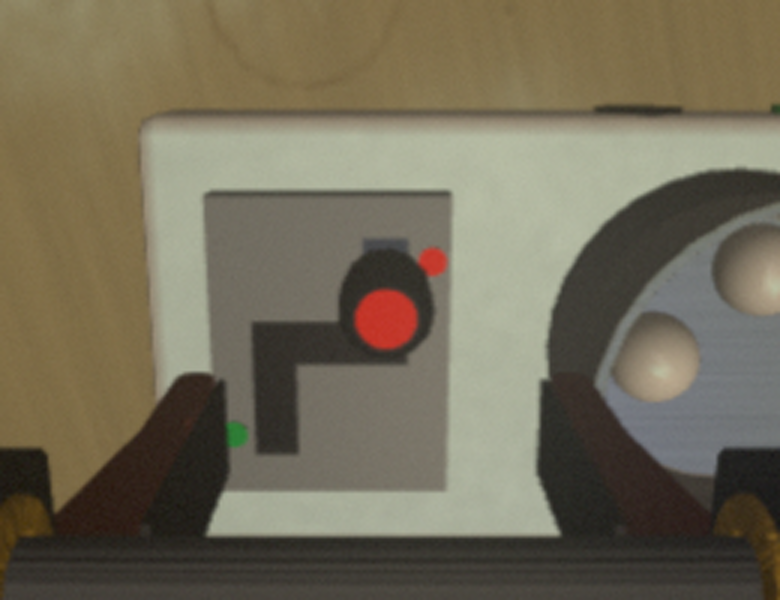

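The wrist crop shows the knob's red top at (386,319). First slot leg runs over columns 363–408 from row 238, the sideways leg over rows 322–363, and the last leg over columns 254–298 down to row 454, with green dot at (237,434).

Run:
```python
from h import *
import pickle
np.set_printoptions(precision=4,suppress=True)
st=pickle.load(open("w4.pkl","rb"))
w=lambda p,z:atz("wrist",((p[0]+.5)/3-.5+190,(p[1]+.5)/3-.5+100),z,st)[:2]
Mr=R.from_quat(st["tcp_rot"]).as_matrix();X=-Mr[:2,0];Y=Mr[:2,1]
k=w((386,319),.131);T=st["tcp_pos"][:2]
print("y az",np.degrees(np.arctan2(Y[1],Y[0])),"knob",k,"rel tcp  -toolx,tooly",(k-T)@X*1e3,(k-T)@Y*1e3)
for n,p in dict(nearend=(386,238),leg1L=(363,300),leg1R=(408,300),top=(300,322),bot=(300,363),l3L=(254,400),l3R=(298,400),end=(278,454),gTL=(204,192),gTR=(452,192),gBR=(446,490),mTL=(145,125),mTR=(780,118)).items():
    v=w(p,.05 if n[0]=='m' else .064)-k;print(n,(v@X*1e3).round(1),(v@Y*1e3).round(1))
```

```text
y az 76.39594457147024 knob [ 0.5323 -0.2068] rel tcp  -toolx,tooly -2.7408451764546897 2.31079524529845
nearend -10.4 0.4
leg1L 11.8 -7.8
leg1R 11.8 8.2
top 19.9 -30.2
bot 35.3 -30.6
l3L 49.5 -47.7
l3R 49.5 -31.7
end 70.8 -39.6
gTL -26.5 -62.2
gTR -26.4 23.0
gBR 85.5 23.0
mTL -48.4 -84.7
mTR -51.1 140.0
```

Request:
step_arm --pt "0.09 0.08 0.5 0 0 0 0.4" --pt "0 0 0.8 0 0 0 0.4" --pt "0 0 0.8 0 0 0 0.4" --pt "0 0 0.8 0 0 0 0.4" --pt "0 0 0.5 0 0 0 0.4" --pt "0 0 0.23 0 0 0 0.4" --pt "0 0 0 0 0 0 -1" --pt "0 0 0 0 0 0 -1" --pt "0 0 0 0 0 0 -1" --pt "0 0 0 0 0 0 -1" --pt "0 0 0 0 0 0 -1" --pt "0 0 0 0 0 0 -1" --pt "0 0 0 0 0 0 -1" --pt "0 0 0 0 0 0 -1" --pt "0 0 0 0 0 0 -1" --pt "0 0 0 0 0 0 -1" --pt "0 0 0 0 0 0 -1" --pt "0 0 0 0 0 0 -1" --pt "0 0 0 0 0 0 -1" --newtons 12

```text
clock: 25.8
tcp_pos: [0.5324, -0.207, 0.0943]
tcp_rot: [0.119, 0.993, -0.0, 0.001]
contact_force: [-1.8, -0.1, 4.5]
grip_width: 0.0274
grip_force: 12.0
```

Request:
step_arm --pt "-0.1 0 0 0 0 0 -1" --pt "-0.17 0 0 0 0 0 -1" --pt "-0.17 0 0 0 0 0 -1" --pt "-0.17 0 0 0 0 0 -1" --pt "-0.15 0 0 0 0 0 -1" --pt "-0.1 0 0 0 0 0 -1" --pt "-0.06 0 0 0 0 0 -1" --pt "0 0 0 0 0 0 -1"

```text
clock: 26.47
tcp_pos: [0.5598, -0.2134, 0.0943]
tcp_rot: [0.119, 0.993, -0.0, 0.001]
contact_force: [0.1, -0.6, 3.9]
grip_width: 0.0274
grip_force: 12.0
```

```bash
cat > lev.py <<'E'
from h import *
import pickle
np.set_printoptions(precision=4,suppress=True)
s=manip.get_state();st=pickle.load(open("w4.pkl","rb"))
Mr=R.from_quat(st["tcp_rot"]).as_matrix();X=-Mr[:2,0];Y=Mr[:2,1]
d=s["tcp_pos"][:2]-np.array([.5323,-.2068]);print("mill dx,dy mm",(d@X*1e3).round(1),(d@Y*1e3).round(1),"z",s["tcp_pos"][2],"F",s["contact_force"][:2]@X,s["contact_force"][:2]@Y,s["contact_force"][2],s["joints"],s["grip_width"])
E
python3 lev.py
```

```text
mill dx,dy mm 28.3 0.0 z 0.09432820850239926 F 0.27295414404918944 -0.5045335793367307 3.9218332775681306 [ 0.684   0.5645 -0.5655  1.8215  0.3863  0.8648  1.2675] 0.02744685211975216
```

Request:
step_arm --pt "0.02 -0.1 0 0 0 0 -1" --pt "0 -0.2 0 0 0 0 -1" --pt "0 -0.2 0 0 0 0 -1" --pt "0 -0.2 0 0 0 0 -1" --pt "0 -0.2 0 0 0 0 -1" --pt "0 -0.18 0 0 0 0 -1" --pt "0 -0.13 0 0 0 0 -1" --pt "0 -0.08 0 0 0 0 -1" --pt "0 -0.03 0 0 0 0 -1" --pt "0 0 0 0 0 0 -1"

```text
clock: 27.3
tcp_pos: [0.5493, -0.2523, 0.0943]
tcp_rot: [0.119, 0.993, -0.0, 0.001]
contact_force: [0.4, -0.4, 6.1]
grip_width: 0.0274
grip_force: 12.0
```

```bash
python3 lev.py
```

```text
mill dx,dy mm 27.2 -40.2 z 0.09431046489463743 F 0.4460515749058106 -0.3386831489661832 6.053155393261231 [ 0.7444  0.5709 -0.5596  1.8086  0.385   0.8703  1.3369] 0.027386683246928206
```

Request:
step_arm --pt "-0.1 0 0 0 0 0 -1" --pt "-0.17 0 0 0 0 0 -1" --pt "-0.17 0 0 0 0 0 -1" --pt "-0.17 0 0 0 0 0 -1" --pt "-0.17 0 0 0 0 0 -1" --pt "-0.17 0 0 0 0 0 -1" --pt "-0.13 0 0 0 0 0 -1" --pt "-0.08 0 0 0 0 0 -1" --pt "-0.04 0 0 0 0 0 -1" --pt "0 0 0 0 0 0 -1"

```text
clock: 28.13
tcp_pos: [0.5845, -0.2604, 0.0943]
tcp_rot: [0.119, 0.993, -0.0, 0.001]
contact_force: [0.4, 0.2, 6.1]
grip_width: 0.0273
grip_force: 12.0
```

```bash
python3 lev.py
```

```text
mill dx,dy mm 63.3 -39.9 z 0.09433242329776842 F 0.30712737145995117 0.25622901103763046 6.076933120822637 [ 0.7148  0.6191 -0.5488  1.7208  0.3932  0.9115  1.3374] 0.02726097784865248
```

Request:
step_arm --pt "-0.04 0 0 0 0 0 -1" --pt "-0.03 0 0 0 0 0 -1" --pt "0 0 0 0 0 0 -1"

```text
clock: 28.38
tcp_pos: [0.5863, -0.261, 0.0943]
tcp_rot: [0.119, 0.993, -0.0, 0.001]
contact_force: [-0.3, -0.5, 5.8]
grip_width: 0.0276
grip_force: 12.0
```

```bash
python3 lev.py
```

```text
mill dx,dy mm 65.2 -40.0 z 0.0943458633094853 F -0.22078763708560561 -0.5492417635760211 5.753653952635863 [ 0.7133  0.6217 -0.5482  1.7159  0.3937  0.9141  1.3375] 0.027628578055888465
```

Request:
step_arm --pt "0 0 0 0 0 0 0.2" --pt "0 0 0 0 0 0 0.2" --pt "0 0 0 0 0 0 0.2" --pt "0 0 0 0 0 0 0.2" --pt "0 0 0 0 0 0 0.2" --pt "0 0 0 0 0 0 0.2" --pt "0 0 0 0 0 0 0.2" --pt "0 0 0 0 0 0 0.2" --pt "0 0 -0.3 0 0 0 0.2" --pt "0 0 -0.7 0 0 0 0.2" --pt "0 0 -1 0 0 0 0.2" --pt "0 0 -1 0 0 0 0.2" --pt "0 0 -0.7 0 0 0 0.2" --pt "0 0 -0.3 0 0 0 0.2" --pt "0 0 0 0 0 0 0.2" --pt "0 0 0 0 0 0 0.2"

```text
clock: 29.72
tcp_pos: [0.5853, -0.2607, 0.2132]
tcp_rot: [0.119, 0.993, -0.0, -0.0]
contact_force: [-0.6, -0.6, -0.0]
grip_width: 0.0526
grip_force: 0.0
```

```bash
python3 lev.py
python3 - <<'E'
from h import *
import pickle
s=manip.get_state();w=manip.grab_frame("wrist");np.save("w5.npy",w)
st=pickle.load(open("w4.pkl","rb"));Mr=R.from_quat(st["tcp_rot"]).as_matrix();X=-Mr[:2,0];Y=Mr[:2,1]
hsv=cv2.cvtColor(w,cv2.COLOR_RGB2HSV);m=cv2.inRange(hsv,(0,170,100),(8,255,255))|cv2.inRange(hsv,(172,170,100),(180,255,255))|(cv2.inRange(hsv,(50,150,60),(75,255,255)))
n,_,t,c=cv2.connectedComponentsWithStats(m)
for i in range(1,n):
    if t[i,4]>15:
        for z in (.064,.131):
            p=atz("wrist",c[i],z,s)[:2]-np.array([.5323,-.2068]);print(c[i].round(1),t[i,4],w[tuple(c[i].astype(int)[::-1])],z,(p@X*1e3).round(1),(p@Y*1e3).round(1))
a=np.load("side.npy").astype(int);b=manip.grab_frame("side").astype(int);d=(np.abs(a-b).sum(2)>90).astype(np.uint8)
n,_,t,c=cv2.connectedComponentsWithStats(cv2.morphologyEx(d,cv2.MORPH_OPEN,np.ones((3,3),np.uint8)))
for i in range(1,n):
    if t[i,4]>25: print("side change",t[i])
E
```

```text
mill dx,dy mm 64.2 -39.9 z 0.2131585237074383 F -0.3927508080221349 -0.7310956922673393 -0.04391846865006188 [ 0.7514  0.4967 -0.5986  1.6199  0.3033  1.1195  1.4084] 0.05258202474550473
[316.8   3.2] 128 [185  33  20] 0.064 -116.3 -38.7
[316.8   3.2] 128 [185  33  20] 0.131 -92.2 -38.7
[370.6 126.7] 57 [199  56  43] 0.064 -2.2 16.7
[370.6 126.7] 57 [199  56  43] 0.131 -2.6 4.8
[317. 207.] 297 [199  51  38] 0.064 84.0 -38.6
[317. 207.] 297 [199  51  38] 0.131 65.0 -38.7
side change [   0    0   83   82 4918]
side change [84  0 10  4 28]
side change [ 106    0  106   89 2247]
side change [  96   11   41   45 1288]
side change [84 19  6 16 67]
side change [ 212   37  131   62 2561]
side change [124  59  23  59 755]
side change [    3    75   181   275 15919]
side change [247  83   8   7  49]
side change [227  91  13   8  78]
side change [ 244   91  153  152 5474]
side change [118 130  21  13 196]
side change [ 21 133   6   9  32]
side change [123 140  27  52 668]
side change [369 144  14  17 120]
side change [366 161  16   9  94]
side change [116 169  10  21  97]
side change [141 198  11  16 103]
side change [331 222   9   6  46]
side change [346 227  11  11  82]
side change [328 228   7   6  33]
side change [357 246   6   6  27]
side change [326 249  10  16 129]
side change [350 260  11  16 140]
side change [  65  277   39   80 1349]
side change [131 279  14   6  63]
side change [121 353  55  28 733]
side change [182 369   9  10  63]
side change [105 377  24  11 158]
side change [185 381  15  19 152]
side change [131 382  21  18 245]
```

```bash
python3 -c "
from rig import manip
print(manip.finish_job())"
```

```text
the job is handed in; nothing more can be done
None
```

I handed the job in at about 30 s: three balls are in the hopper, the boat stands upright within 2 mm of its mat's centre with two balls in it, and the lever is released at the green end; the last camera checks confirmed each of these, but I did not check every bystander at the end.

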